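Wind the chart recorder and start it

TASK

Wind the chart recorder's clockwork fully: turn its red wing key clockwise, a part-turn at a time, until it comes up against its stop, but do not force it. Then push the green start lever fully over to the rear and let go. Leave the other things on the desk where they are.

Things in the scene. Friction and masses are not known exactly. Their poses are not given: they have to be found in the camera images.
- recorder: White spring-driven chart recorder, fixed, 247 x 290 x 248 mm high. Origin: centre of underside; +x to its rear (away from robot), +y to its left. Front deck slopes up rearward at 32 deg: 50 mm high at x = -120 mm, 125 at x = 0. Behind: shelf 126 mm high with a paper drum under a clear hood (x 7 to 121, y -13 to 137, top 248 mm) and, right, the start lever.
- key_grip (a point): Middle of the red wing key: two flat round wings, 90 mm over both, 11 mm thick, 40 mm tall along the shaft (32 at the middle). The point is on the shaft, 42 mm out from the deck (wings 22 to 62 mm out), at (-87, -60, 120) mm in recorder coordinates. z: outward along the shaft, square to the deck, so leaning 32 deg from vertical to the recorder's front; x: along the wings; y: across them.
- mainspring (a joint): Winding, rad: 0 run down, grows as the key turns clockwise (looking at the key from outside); 5.8 is fully wound, a firm stop. At 0 the wings lie fore and aft (key_grip x up the deck's slope). Turning takes 0.12 N m at first, 0.2 near the end; a brake inside holds it wherever the key is let go.
- wing_key (a joint): Springy twist of the key on its shaft, rad, clockwise positive: 0 when let go, 1.5 N m per rad, so up to 0.15 while winding. More, at the stop, means the key is being forced; beyond 0.45 either way (0.7 N m) the shaft is damaged. The wings' angle is mainspring plus this.
- start_lever (a joint): Green start lever, rad: about 0 as found, leaning 0.5 rad to the recorder's front; 1.0 is fully over to the rear (running). It stays where it is left and moves under a light push.
- start_lever_tip (a point): Centre of the 26 mm green ball at the tip of the start lever, 80 mm from its pivot, which lies at (55, -105, 148) mm in recorder coordinates (on a block 70 x 50 mm, 25 mm high); the lever swings in the recorder's x-z plane.
- jar: Clear glass jar with a white lid, 68 mm across, 90 mm high, standing beside the recorder. Loose bystander; origin at the centre of its underside.
- tube_green: Glass tube on a round foot (64 mm across), green stopper, 137 mm high, standing on the recorder's other side. Loose bystander; origin at the centre of its underside.
- tube_black: Glass tube on a round foot (64 mm across), black stopper, 137 mm high. Loose bystander; origin at the centre of its underside.
- vial: Amber jar with an orange lid, 52 mm across, 80 mm high. Loose bystander; origin at the centre of its underside.
- phone: Blue mobile phone lying flat, 150 x 72 x 9 mm. Loose bystander; origin at the centre of its underside.
- note_pad: Pink block of notes, 90 x 90 x 22 mm. Loose bystander; origin at the centre of its underside.
- carton: Cardboard box, 70 x 110 x 140 mm high. Loose bystander; origin at the centre of its underside.

How it is judged:
By the outcome, as a careful person would: the job done as asked, in the order asked, and still so for the second after the job is handed in, with the robot touching nothing.
It also fails if it takes over 72 s, if anything falls off the work surface, if the arm or the gripper's body presses on something with over 40 N, if the wrist force passes 120 N, or if a joint passes its speed limit or range.

ROBOT

A 6-joint arm with a two-finger parallel gripper is mounted at the origin on the work surface. World frame = base frame: x ahead of the robot, y to its left, z up, the work surface at z = 0. Lengths are in m, angles in rad, forces in N, time in s.
With the tool pointing down it reaches from about 0.275 to 0.825 m from the base axis. Payload 5.2 kg.
Tool frame: the origin (TCP) lies on the mounting face of the last link; the fingertips stand 186 mm ahead of it and the grasp point (between the pads) lies 167 mm ahead of it (env.pinch_z is the z of the grasp point in the tool frame, in m); z points along the fingers, y is the line along which they close (so a half turn about z gives the same grasp; the last joint's range is limited). The gripper opens to 93 mm and grips with 3 to 60 N. Pads are 15 mm wide; open, the fingers measure 128 mm over their backs; the gripper's body (75 mm by 188 mm) begins 65 mm behind the grasp point.
Start: joints at [1.143, 0.259, 1.535, -0, 1.348, -0.203], TCP at [0.123, 0.536, 0.405] pointing down, gripper open.
Joint ranges: [-3.14, 3.14], [-0.91, 2.08], [0.19, 2.58], [-1.22, 4.36], [0.22, 2.71], [-3.12, 3.12]. Speed limits (rad/s): [2.57, 2.57, 3.14, 3.14, 3.14, 3.14].

INTERFACE

Orientations are given as a unit quaternion [w, x, y, z].
In Python, from rig import env gives the robot as it stands. The module is installed in compiled form; this text tells all that it offers.
- The arm moves only by the tool move_arm, never from a script. Its argument "commands" is text: rows parted by semicolons, each of 5 numbers parted by spaces: the shift along the world's x, y, z in m, then the turn about the world's z in degrees, then the finger opening in m, from 0 to 0.093. A call has 1 to 20 rows; each row shifts and turns the commanded pose from where the row before left it; what a row does not reach is not made up. A row lasts 1/8 s, in which the tool goes at most 62.5 mm and 10.7 degrees, less where a joint would pass 70% of its speed; a pose out of reach is approached as far as the arm can. A call with a gripper value outside its range is refused whole. The fingers move at their own pace and stop on an object; "squeeze" is the grip in N (left out, the last holds). Time passes only in rows, so rows that do not move let the fingers close. It gives the time, the measured TCP pose, the force and the opening at its end, in the units of the state.
- env.sense(): the state, without advancing time (a new reading comes with each control period).
- env.camera(name): name is "scene" or "top" or "wrist"; returns the picture (480x640x3 uint8, red, green, blue); there is no depth.
- env.camera_info(name): a dict with "camera_matrix" (3x3 intrinsics, pixels), "T" (4x4, takes a point from camera to world coordinates); the wrist camera has in their place "tool_from_camera" (4x4, takes a point from camera to tool coordinates, whose origin is the TCP and whose axes are the flange's). Camera axes: x right, y down, z forward; pixel columns grow to the right and rows downward; lengths in m; the calibration is good to about 2 mm. A picture is of the moment at which its call begins: read the wrist's pose just before it. camera_info takes no time and is no camera call.
- env.sign_off(): hands the job in, once; it reports no verdict.
The state is a dict: "time": time; "joint_positions": joint angles; "joint_velocities": joint speeds; "effort": joint torques, N m; "position": TCP position; "tcp_rot": TCP orientation; "contact_force": force on the tool from outside, world axes, zero at the start; "wrist_torque": the same for the moment, N m; "finger_gap": finger opening in m.
Only numpy, scipy, OpenCV 4.12 (cv2) and the standard library are available. Lean on these libraries where they do the work, as an engineer would, in place of code of your own. Each camera call takes 0.05 s, during which the arm holds its last target. There are 200 camera calls.

## Working session

There is one attempt and no reset: what is moved stays moved. The work goes in short steps, Python scripts to look and compute and a tool call to move; the robot and the scene stay as the last step left them, time stands still between calls to the robot, and variables do not carry over. Pictures are saved under pics/ and viewed, on a budget of 10 in all, crops included, one or two more only if the job needs it, and the job is handed in when it is done.

Besides the shell and the picture viewer there is one more tool, called after "Call:" by a JSON object that holds its "op" and its "data". move_arm: Moves the arm, as the interface text tells. Its arguments: {"type":"object","properties":{"commands":{"type":"string"},"squeeze":{"type":"number"}},"required":["commands"]}

```bash
mkdir -p pics; ls; python3 - <<'E'
from rig import env
import cv2, numpy as np
np.set_printoptions(precision=4,suppress=True)
s=env.sense()
for k,v in s.items(): print(k,v)
for n in ["scene","top","wrist"]:
    im=env.camera(n); cv2.imwrite(f"pics/{n}0.png",im[:,:,::-1])
    print(n,env.camera_info(n))
print(env.pinch_z)
a=cv2.imread("pics/scene0.png");b=cv2.imread("pics/top0.png")
E
```

```text
pics
time 0.0
joint_positions [ 1.1432  0.2593  1.5361 -0.      1.348  -0.2028]
joint_velocities [-0.0024 -0.0023 -0.0014 -0.0017 -0.0001 -0.    ]
effort [ -0.0013 -43.7285 -28.4      0.0717   0.0414  -0.0001]
position [0.1225 0.536  0.4039]
tcp_rot [-0.0003  0.1122  0.9937 -0.0009]
contact_force [-0.3077  0.2437  0.3949]
wrist_torque [-0.0257 -0.0332  0.0102]
finger_gap 0.09295503657967366
scene {'camera_matrix': array([[488.007 ,   0.    , 324.3656],
       [  0.    , 488.007 , 237.9742],
       [  0.    ,   0.    ,   1.    ]]), 'T': array([[ 0.5489,  0.5363, -0.6412,  1.3851],
       [ 0.8358, -0.3647,  0.4104, -0.5727],
       [-0.0137, -0.7612, -0.6484,  1.0498],
       [ 0.    ,  0.    ,  0.    ,  1.    ]])}
top {'camera_matrix': array([[446.3633,   0.    , 320.4509],
       [  0.    , 446.3633, 240.5865],
       [  0.    ,   0.    ,   1.    ]]), 'T': array([[-0.0275, -0.9911,  0.1304,  0.357 ],
       [-0.9993,  0.0304,  0.0201, -0.0028],
       [-0.0238, -0.1298, -0.9913,  1.343 ],
       [ 0.    ,  0.    ,  0.    ,  1.    ]])}
wrist {'camera_matrix': array([[388.9843,   0.    , 316.327 ],
       [  0.    , 388.9843, 237.8473],
       [  0.    ,   0.    ,   1.    ]]), 'tool_from_camera': array([[ 0.001 , -0.9633, -0.2683,  0.0745],
       [ 1.    ,  0.001 , -0.0001,  0.0003],
       [ 0.0004, -0.2683,  0.9633,  0.0204],
       [ 0.    ,  0.    ,  0.    ,  1.    ]])}
0.1673
```

View pics/top0.png

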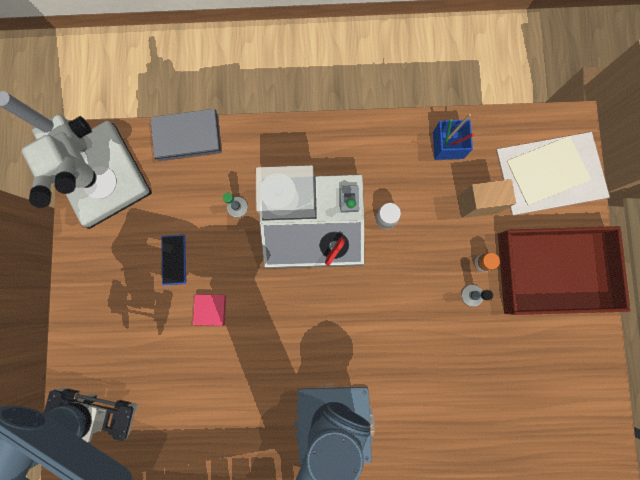

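View pics/scene0.png

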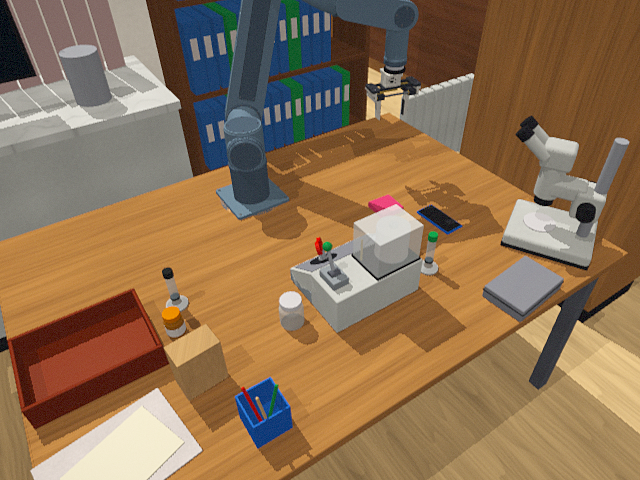

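Top view: the recorder is at px (258–365, 167–267), with the red key near (337,248) and the lever ball near (350,203). The jar is close on its right at (389,214), and the green tube is on its left. The scene view shows the same layout from the rear right. I'll enlarge both views to measure.

```bash
python3 - <<'E'
import cv2, numpy as np
a=cv2.imread("pics/top0.png")[155:280,245:410]; b=cv2.imread("pics/scene0.png")[195:345,270:450]
A=cv2.resize(a,(660,500),interpolation=cv2.INTER_CUBIC);cv2.imwrite("pics/topc.png",A)   # x4
def m(f,n):
    im=cv2.imread(f);h=cv2.cvtColor(im,cv2.COLOR_BGR2HSV);H,S,V=h[...,0].astype(int),h[...,1],h[...,2]
    roi=np.zeros(H.shape,bool)
    if n=="top": roi[160:280,300:370]=1
    else: roi[225:300,295:345]=1
    for c,k in (("red",((H<6)|(H>174))&(S>150)&(V>60)),("green",(H>45)&(H<85)&(S>90))):
        y,x=np.nonzero(k&roi); print(n,c,len(x),x.mean(),y.mean(),x.min(),x.max(),y.min(),y.max())
        if c=="red": print(cv2.minAreaRect(np.c_[x,y].astype(np.float32)))
m("pics/top0.png","top");m("pics/scene0.png","scene")
E
```

```text
top red 198 334.969696969697 250.3181818181818 326 344 237 264
((334.576904296875, 250.88458251953125), (7.488452911376953, 30.23116111755371), 33.6900634765625)
top green 72 350.6111111111111 202.77777777777777 346 355 199 207
scene red 93 318.55913978494624 245.90322580645162 315 322 238 254
((318.3230895996094, 246.08465576171875), (16.37258529663086, 6.573840618133545), 82.87498474121094)
scene green 69 326.8840579710145 246.0144927536232 323 331 242 250
```

View pics/topc.png

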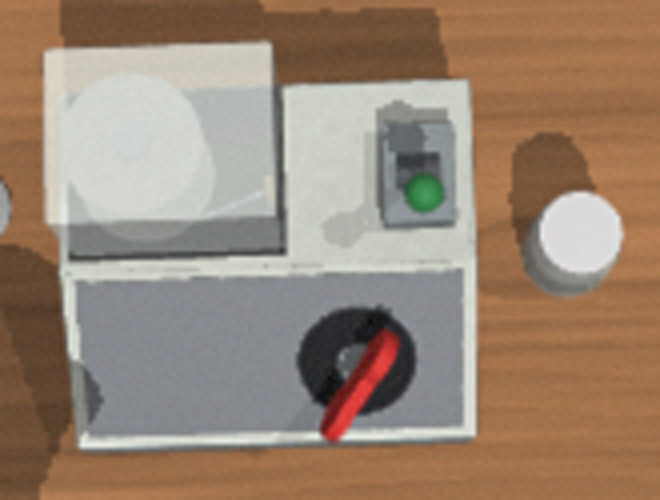

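Enlarged top view: front edge runs crop (80,448)–(475,437), crease (68,266)–(474,260), rear right shelf corner (468,80). The key leans clockwise, from (333,435) to (388,335). Next I'll cast rays onto the known heights.

```bash
cat > h.py <<'E'
import numpy as np, cv2
from rig import env
np.set_printoptions(precision=4,suppress=True)
def ray(n,p):
    i=env.camera_info(n);K=i["camera_matrix"];T=i["T"]
    d=T[:3,:3]@np.array([(p[0]-K[0,2])/K[0,0],(p[1]-K[1,2])/K[1,1],1.]);return T[:3,3],d/np.linalg.norm(d)
def onz(n,p,z):
    o,d=ray(n,p);return o+d*(z-o[2])/d[2]
def tri(p,q):
    o,d=ray("top",p);e,f=ray("scene",q);s=np.linalg.lstsq(np.c_[d,-f],e-o,rcond=None)[0]
    a,b=o+d*s[0],e+f*s[1];return (a+b)/2,np.linalg.norm(a-b)
E
python3 - <<'E'
from h import *
from scipy.optimize import least_squares
c=lambda u,v:((u+.5)/4-.5+245,(v+.5)/4-.5+155)
pts=[((80,448),(-.1235,.145,.048)),((475,437),(-.1235,-.145,.048)),((474,261),(0,-.145,.1255)),((468,80),(.1235,-.145,.126)),((68,266),(0,.145,.1255)),]
W=np.array([onz("top",c(*u),m[2]) for u,m in pts]);M=np.array([m for _,m in pts])
print(W)
R=lambda a:np.array([[np.cos(a),-np.sin(a)],[np.sin(a),np.cos(a)]])
f=lambda q:((M[:,:2]@R(q[2]).T+q[:2])-W[:,:2]).ravel()
r=least_squares(f,[.45,0,0]);print("pose",r.x,"res mm",1e3*r.fun.reshape(-1,2))
x,y,a=r.x
loc=lambda P:np.r_[R(a).T@(P[:2]-[x,y]),P[2]]
g,e=tri((350.61,202.78),(326.88,246.01));print("ball",g,loc(g),e)
k,e=tri((334.97,250.32),(318.56,245.9));print("key",k,loc(k),e)
for u in((333,435),(388,335)):
  print([loc(onz("top",c(*u),z)) for z in(.1,.12,.14)])
print("jar lid",onz("top",c(581,232),.09),loc(onz("top",c(581,232),.09)))
E
```

```text
[[ 0.4558  0.1881  0.048 ]
 [ 0.4554 -0.0992  0.048 ]
 [ 0.5712 -0.0976  0.1255]
 [ 0.6996 -0.0985  0.126 ]
 [ 0.5766  0.1836  0.1255]]
pose [ 0.5766  0.0441 -0.0047] res mm [[-2.0803  1.6299]
 [-3.0217 -1.0522]
 [ 4.6998 -3.2223]
 [-0.2399 -2.9006]
 [ 0.6421  5.5452]]
ball [ 0.5987 -0.0608  0.2235] [ 0.0226 -0.1049  0.2235] 0.002151744064194073
key [ 0.4888 -0.0181  0.1227] [-0.0874 -0.0627  0.1227] 0.0019290519808894166
[array([-0.1206, -0.0413,  0.1   ]), array([-0.1222, -0.0414,  0.12  ]), array([-0.1238, -0.0415,  0.14  ])]
[array([-0.0513, -0.0817,  0.1   ]), array([-0.054 , -0.0811,  0.12  ]), array([-0.0567, -0.0806,  0.14  ])]
jar lid [ 0.5959 -0.1771  0.09  ] [ 0.0204 -0.2212  0.09  ]
```

```bash
cat > plan.py <<'E'
from h import *
X,Y,A=.5766,.0441,-.0047          # recorder pose
b=np.radians(32); ex=np.array([np.cos(b),0,np.sin(b)]); ey=np.array([0,1.,0]); n=np.array([-np.sin(b),0,np.cos(b)])
Rz=np.array([[np.cos(A),-np.sin(A),0],[np.sin(A),np.cos(A),0],[0,0,1]])
C0=np.array([-.087,-.060,.120])-.042*n   # shaft at deck
u=np.linspace(0,2*np.pi,60); q=np.concatenate([np.c_[.025+k*.020*np.cos(u),.042+k*.020*np.sin(u)] for k in (1,.75,.5,.25)])
def block(phi,r=.028,h=.032):
    """tip centre (recorder frame) just touching the wing at azimuth phi (clockwise from up-slope), on its trailing side"""
    d=np.cos(phi)*ex-np.sin(phi)*ey; t=-np.sin(phi)*ex-np.cos(phi)*ey
    W=C0+np.outer(q[:,0],d)+np.outer(q[:,1],n)-.0055*t
    for s in np.arange(0,.05,.0005):
        P=C0+r*d+h*n-s*t; w=W-P
        if not np.any((abs(w[:,0])<.0075)&(abs(w[:,1])<.0175)&(w[:,2]>0)): return P,s
def tcp(phi,**k):
    P,s=block(phi,**k); return Rz@P+[X,Y,.186],s
E
python3 - <<'E'
from plan import *
for phi in np.arange(3.4,9.2,.2):
    p,s=tcp(phi); P=block(phi)[0]
    print(f"{phi:.2f} {phi-np.pi:.2f}",np.round(p*1e3,1),round(s*1e3,1),"deckclear %.1f"%(1e3*((P+[.0075,0,0]-C0)@n)))
E
```

```text
3.40 0.26 [465.4 -35.8 279.3] 28.5 deckclear 28.0
3.60 0.46 [461.2 -31.7 276.7] 32.0 deckclear 28.0
3.80 0.66 [457.4 -26.3 274.3] 35.5 deckclear 28.0
4.00 0.86 [455.3 -18.3 273. ] 37.0 deckclear 28.0
4.20 1.06 [455.3  -9.3 272.9] 37.5 deckclear 28.0
4.40 1.26 [458.7   0.4 275.1] 35.5 deckclear 28.0
4.60 1.46 [463.8   8.7 278.2] 33.5 deckclear 28.0
4.80 1.66 [468.1  15.5 280.9] 34.0 deckclear 28.0
5.00 1.86 [471.8  21.8 283.2] 36.5 deckclear 28.0
5.20 2.06 [477.8  26.9 286.9] 37.5 deckclear 28.0
5.40 2.26 [486.   29.3 292. ] 36.5 deckclear 28.0
5.60 2.46 [494.5  29.3 297.3] 35.0 deckclear 28.0
5.80 2.66 [503.4  25.3 302.9] 31.5 deckclear 28.0
6.00 2.86 [510.9  19.1 307.6] 28.0 deckclear 28.0
6.20 3.06 [516.7  11.1 311.2] 24.5 deckclear 28.0
6.40 3.26 [520.6   4.4 313.7] 23.5 deckclear 28.0
6.60 3.46 [523.5  -2.  315.5] 23.5 deckclear 28.0
6.80 3.66 [525.1  -9.1 316.6] 23.5 deckclear 28.0
7.00 3.86 [524.2 -18.2 316. ] 21.0 deckclear 28.0
7.20 4.06 [522.8 -25.4 315.2] 20.5 deckclear 28.0
7.40 4.26 [518.3 -33.1 312.4] 17.5 deckclear 28.0
7.60 4.46 [512.8 -38.9 308.9] 15.0 deckclear 28.0
7.80 4.66 [506.4 -42.9 304.9] 12.5 deckclear 28.0
8.00 4.86 [502.4 -45.2 302.4] 13.5 deckclear 28.0
8.20 5.06 [499.6 -47.5 300.7] 16.5 deckclear 28.0
8.40 5.26 [496.3 -49.6 298.6] 19.5 deckclear 28.0
8.60 5.46 [491.1 -50.  295.4] 20.5 deckclear 28.0
8.80 5.66 [486.6 -50.5 292.6] 23.0 deckclear 28.0
9.00 5.86 [481.2 -48.9 289.2] 24.0 deckclear 28.0
```

Call:
{"op": "move_arm", "data": {"commands": "0.0245 -0.042 0 6.45 0;0.0245 -0.042 0 6.45 0;0.0245 -0.042 0 0 0;0.0245 -0.042 0 0 0;0.0245 -0.042 0 0 0;0.0245 -0.042 0 0 0;0.0245 -0.042 0 0 0;0.0245 -0.042 0 0 0;0.0245 -0.042 0 0 0;0.0245 -0.042 0 0 0;0.0245 -0.042 0 0 0;0.0245 -0.042 0 0 0;0.0245 -0.042 0 0 0;0.0245 -0.042 0 0 0;0 0 0 0 0;0 0 0 0 0", "squeeze": 15}}

```text
time: 2.15
position: [0.4652, -0.0516, 0.4043]
tcp_rot: [-0.001, 0.0, 1.0, 0.0]
contact_force: [-0.3, -0.4, 0.5]
finger_gap: 0.0006
```

```bash
python3 - <<'E'
from h import *
s=env.sense();print(s["position"],s["tcp_rot"],s["joint_positions"],s["contact_force"])
cv2.imwrite("pics/w1.png",env.camera("wrist")[:,:,::-1])
E
```

```text
[ 0.4652 -0.0516  0.4043] [-0.0007  0.0002  1.      0.0005] [-0.3496  0.1105  1.7206  0.0004  1.3122 -1.9202] [-0.279  -0.3918  0.5215]
```

View pics/w1.png

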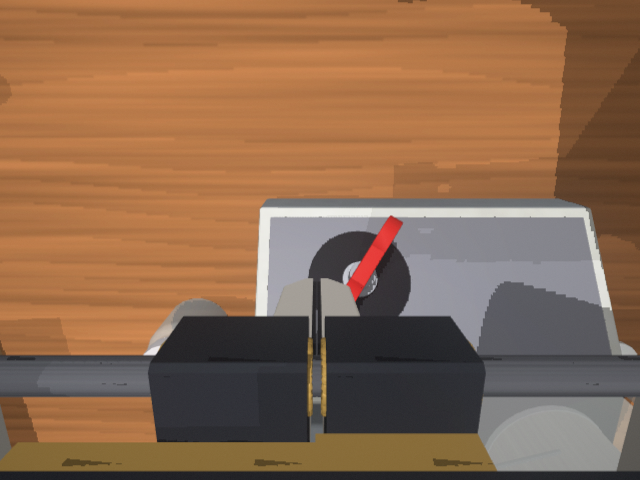

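The wrist view shows the closed fingertips at px (275–358, 280), a width of about 35 mm as expected. The red wing runs from about (355,295) to its front end at about (397,218). I'll check my key model against this.

```bash
python3 - <<'E'
from plan import *
i=env.camera_info("wrist");K=i["camera_matrix"];Tt=i["tool_from_camera"]
s=env.sense();from scipy.spatial.transform import Rotation as Ro
w=s["tcp_rot"];T=np.eye(4);T[:3,:3]=Ro.from_quat([w[1],w[2],w[3],w[0]]).as_matrix();T[:3,3]=s["position"]
V=np.linalg.inv(T@Tt)
def proj(P):
    W=Rz@P+[X,Y,0];c=V[:3,:3]@W+V[:3,3];return (K@c/c[2])[:2]
print("hub",proj(C0),"front corners",proj(np.array([-.1235,.145,.048])),proj(np.array([-.1235,-.145,.048])))
for th in(.4,.5,.6):
    phi=th+np.pi;d=np.cos(phi)*ex-np.sin(phi)*ey
    t=-np.sin(phi)*ex-np.cos(phi)*ey
    a=np.array([proj(C0+r*d+h*n+e*t) for r,h in q[:60] for e in(-.0055,.0055)])
    print(th,"outline",a.min(0),a.max(0),"at min row",a[a[:,1].argmin()])
im=cv2.imread("pics/w1.png");h=cv2.cvtColor(im,cv2.COLOR_BGR2HSV);m=((h[...,0]<6)|(h[...,0]>174))&(h[...,1]>150)&(h[...,2]>60);m[:200]=0;m[310:]=0
y,x=np.nonzero(m);k=(x>330)&(x<420);x,y=x[k],y[k];print(x.min(),x.max(),y.min(),y.max(),x[y<y.min()+4].mean(), [x[y==v].mean() for v in (225,240,255,270)])
E
```

```text
hub [358.5035 282.1482] front corners [590.2711 205.2966] [259.3865 203.255 ]
0.4 outline [359.7591 213.4917] [394.6656 269.3124] at min row [380.4854 213.4917]
0.5 outline [360.7659 215.3062] [399.7979 270.3045] at min row [386.2058 215.3062]
0.6 outline [361.8005 217.648 ] [404.6834 271.329 ] at min row [391.7523 217.648 ]
347 401 216 300 391.4347826086956 [np.float64(392.0), np.float64(383.0), np.float64(374.0), np.float64(364.5)]
```

Call:
{"op": "move_arm", "data": {"commands": "0 0 -0.031 0 0;0 0 -0.031 0 0;0 0 -0.031 0 0;0 0 -0.031 0 0;0 0.004 0 0 0;0 0.004 0 0 0;0 0 0 0 0"}}

```text
time: 3.08
position: [0.466, -0.0433, 0.2822]
tcp_rot: [0.001, -0.001, 1.0, -0.0]
contact_force: [0.1, 0.2, 1.0]
finger_gap: 0.0005
```

Call:
{"op": "move_arm", "data": {"commands": "0 0.004 -0.0005 0 0;0 0.004 -0.0005 0 0;-0.0045 0.004 -0.0025 0 0;-0.0035 0.0055 -0.002 0 0;-0.001 0.004 -0.001 0 0;-0.001 0.004 -0.0005 0 0;0 0.0045 0 0 0;0 0.0045 0 0 0;0.0015 0.005 0.001 0 0;0.0015 0.005 0.001 0 0;0 0 0 0 0"}}

```text
time: 4.45
position: [0.4574, 0.0011, 0.2751]
tcp_rot: [-0.002, -0.001, 1.0, 0.0]
contact_force: [-4.8, -1.1, 0.7]
finger_gap: 0.0009
```

Call:
{"op": "move_arm", "data": {"commands": "0.0025 0.004 0.0015 0 0;0.0025 0.004 0.0015 0 0;0.0025 0.0035 0.0015 0 0;0.002 0.0035 0.0015 0 0;0.002 0.0035 0.001 0 0;0.002 0.003 0.001 0 0;0.003 0.0025 0.002 0 0;0.003 0.0025 0.002 0 0;0.004 0.0015 0.0025 0 0;0.004 0.001 0.0025 0 0;0.004 0 0.0025 0 0;0.0045 0 0.003 0 0;0 0 0 0 0"}}

```text
time: 6.08
position: [0.4952, 0.0298, 0.2986]
tcp_rot: [0.001, -0.0, 1.0, 0.0]
contact_force: [-3.0, 2.6, -0.4]
finger_gap: 0.0005
```

Call:
{"op": "move_arm", "data": {"commands": "0.0045 -0.002 0.003 0 0;0.0045 -0.002 0.0025 0 0;0.004 -0.003 0.0025 0 0;0 0 0 0 0"}}

```text
time: 6.58
position: [0.5084, 0.0223, 0.3068]
tcp_rot: [0.001, -0.0, 1.0, -0.0]
contact_force: [-0.9, 3.2, -0.3]
finger_gap: 0.0004
```

Call:
{"op": "move_arm", "data": {"commands": "0.0035 -0.0035 0.002 0 0;0.003 -0.004 0.002 0 0;0 0 0 0 0"}}

```text
time: 6.95
position: [0.5145, 0.0147, 0.3105]
tcp_rot: [0.0, 0.0, 1.0, -0.0]
contact_force: [-0.5, 2.5, -0.4]
finger_gap: 0.0004
```

```bash
python3 - <<'E'
from h import *
a=env.camera("top")[:,:,::-1];b=env.camera("scene")[:,:,::-1]
cv2.imwrite("pics/m1.png",np.hstack([cv2.resize(a[170:290,280:400],(400,400),interpolation=3),cv2.resize(b[195:295,270:370],(400,400),interpolation=3)]))
E
```

```text
(no output)
```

View pics/m1.png

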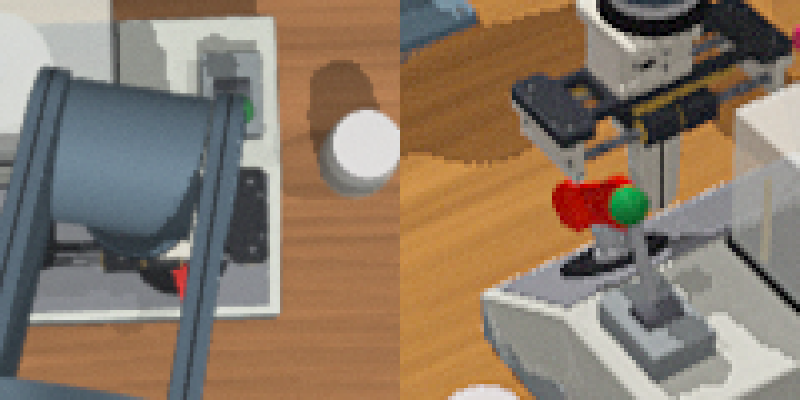

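Both crops show the closed fingers touching the wing on its trailing side, at the left rear, with the lever and hood clear. I'll carry on round.

Call:
{"op": "move_arm", "data": {"commands": "0.0025 -0.004 0.0015 0 0;0.002 -0.003 0.001 0 0;0.002 -0.0035 0.0015 0 0;0.0015 -0.003 0.001 0 0;0.0015 -0.0035 0.001 0 0;0.001 -0.0035 0.0005 0 0;0.0005 -0.0035 0.0005 0 0;0 -0.0045 0 0 0;-0.001 -0.0045 -0.0005 0 0;0 0 0 0 0"}}

```text
time: 8.3
position: [0.5245, -0.0182, 0.3171]
tcp_rot: [0.001, 0.0, 1.0, -0.0]
contact_force: [0.3, 3.5, -0.7]
finger_gap: 0.0003
```

Call:
{"op": "move_arm", "data": {"commands": "-0.0005 -0.0035 -0.0005 0 0;-0.0005 -0.004 -0.0005 0 0;-0.002 -0.004 -0.0015 0 0;-0.0025 -0.0035 -0.001 0 0;-0.003 -0.003 -0.002 0 0;-0.0025 -0.003 -0.0015 0 0;-0.0035 -0.002 -0.002 0 0;-0.003 -0.002 -0.002 0 0;-0.004 -0.002 -0.0025 0 0;0 0 0 0 0"}}

```text
time: 9.55
position: [0.5039, -0.0454, 0.3046]
tcp_rot: [0.003, -0.0, 1.0, -0.001]
contact_force: [3.4, 2.2, 1.7]
finger_gap: 0.0002
```

Call:
{"op": "move_arm", "data": {"commands": "-0.0015 -0.0015 -0.001 0 0;-0.0015 -0.001 -0.001 0 0;-0.0015 -0.001 -0.001 0 0;-0.0015 -0.001 -0.001 0 0;0 0 0 0 0"}}

```text
time: 10.18
position: [0.4983, -0.05, 0.3009]
tcp_rot: [0.003, -0.0, 1.0, -0.001]
contact_force: [5.4, 3.7, 3.2]
finger_gap: 0.0003
```

```bash
cat > est.py <<'E'
from plan import *
def est():
    """wing angle that touches the block where the tool now is, contact point and torque about the shaft"""
    s=env.sense(); P=Rz.T@(s["position"]-[X,Y,.186]); F=Rz.T@(s["contact_force"]-np.array([-.28,-.39,.5]))
    v=P-C0; az=np.arctan2(-v@ey,v@ex)
    for th in az+np.arange(0,1.6,.01):      # wing ahead of the block: first angle that is clear
        d=np.cos(th)*ex-np.sin(th)*ey; t=-np.sin(th)*ex-np.cos(th)*ey
        W=C0+np.outer(q[:,0],d)+np.outer(q[:,1],n)-.0055*t; w=W-P
        k=(abs(w[:,0])<.0075)&(abs(w[:,1])<.0175)&(w[:,2]>0)
        if not k.any(): break
        c=W[k].mean(0)
    print("time",s["time"],"wing azimuth",(th)%(2*np.pi),"theta",(th-np.pi)%(2*np.pi),"r",np.round((c-C0)@d*1e3,1),"F",F,"torque",np.cross(c-C0,F)@n,"wrist torque",s["wrist_torque"])
est()
E
python3 est.py
```

```text
time 10.175 wing azimuth 1.9558321388168693 theta 5.097424792406662 r 16.1 F [5.6634 4.0975 2.6967] torque 0.10283267465897997 wrist torque [ 0.575  -0.8833 -0.0409]
```

```bash
python3 - <<'E'
from plan import *
for r in (.040,.048):
  for phi in np.arange(8.2,9.15,.1):
    p,s=tcp(phi,r=r); P=block(phi,r=r)[0]
    d=np.cos(phi)*ex-np.sin(phi)*ey; t=-np.sin(phi)*ex-np.cos(phi)*ey
    W=C0+np.outer(q[:,0],d)+np.outer(q[:,1],n)-.0055*t; w=W-P-.001*t
    k=(abs(w[:,0])<.0075)&(abs(w[:,1])<.0175)&(w[:,2]>0); c=W[k].mean(0)-C0
    print(r,round(phi-np.pi,2),np.round(p*1e3,1),"contact r,h",np.round([c@d*1e3,c@n*1e3],1))
E
```

```text
0.04 5.06 [496.5 -58.9 298.8] contact r,h [26.2 37.2]
0.04 5.16 [493.6 -59.4 297. ] contact r,h [27.2 37.5]
0.04 5.26 [490.6 -59.5 295.1] contact r,h [27.9 37.9]
0.04 5.36 [487.5 -59.5 293.2] contact r,h [28.7 38.6]
0.04 5.46 [484.5 -59.1 291.3] contact r,h [33. 36.]
0.04 5.56 [481.9 -59.2 289.7] contact r,h [33. 36.]
0.04 5.66 [478.3 -57.5 287.5] contact r,h [33.6 36.9]
0.04 5.76 [474.8 -55.4 285.3] contact r,h [34.2 38.4]
0.04 5.86 [471.7 -53.3 283.3] contact r,h [38.7 35.8]
0.04 5.96 [468.8 -50.9 281.5] contact r,h [38.6 35.8]
0.048 5.06 [494.1 -66.4 297.4] contact r,h [33.9 37.4]
0.048 5.16 [490.2 -66.3 294.9] contact r,h [35.8 37.5]
0.048 5.26 [486.6 -66.1 292.7] contact r,h [38.7 35.8]
0.048 5.36 [483.8 -66.1 290.9] contact r,h [38.7 35.8]
0.048 5.46 [480.1 -65.3 288.6] contact r,h [39.  36.5]
0.048 5.56 [476.  -63.3 286. ] contact r,h [39.2 37.3]
0.048 5.66 [472.1 -60.9 283.6] contact r,h [40.5 39.4]
0.048 5.76 [469.2 -59.8 281.7] contact r,h [44.  35.7]
0.048 5.86 [465.5 -56.6 279.5] contact r,h [43.9 35.7]
0.048 5.96 [462.1 -52.5 277.3] contact r,h [44.4 38.5]
```

Call:
{"op": "move_arm", "data": {"commands": "0 -0.005 0 0 0;0 -0.0045 0.0005 0 0;-0.003 0 -0.002 0 0;-0.003 -0.0005 -0.002 0 0;-0.003 0 -0.002 0 0;-0.003 0.0005 -0.0015 0 0;0 0 0 0 0;0 0 0 0 0"}}

```text
time: 11.18
position: [0.4845, -0.0589, 0.2922]
tcp_rot: [0.0, -0.0, 1.0, -0.0]
contact_force: [5.4, -0.2, 2.7]
finger_gap: 0.0002
```

```bash
python3 est.py
```

```text
time 11.175 wing azimuth 2.293708736738232 theta 5.435301390328025 r 29.5 F [5.6488 0.1702 2.1567] torque 0.15140598744322817 wrist torque [ 0.0471 -0.8331 -0.0569]
```

Call:
{"op": "move_arm", "data": {"commands": "-0.003 0.0005 -0.002 0 0;-0.003 0.001 -0.002 0 0;0 0 0 0 0;0 0 0 0 0"}}

```text
time: 11.68
position: [0.4786, -0.0575, 0.2883]
tcp_rot: [-0.0, -0.0, 1.0, -0.0]
contact_force: [4.6, -1.3, 3.5]
finger_gap: 0.0007
```

```bash
python3 est.py
```

```text
time 11.675 wing azimuth 2.50198784508337 theta 5.643580498673163 r 33.8 F [ 4.9296 -0.897   2.9591] torque 0.1641209820833037 wrist torque [-0.1041 -0.7831  0.0032]
```

Call:
{"op": "move_arm", "data": {"commands": "-0.002 0.001 -0.001 0 0;-0.0015 0.001 -0.001 0 0;0 0 0 0 0;0 0 0 0 0"}}

```text
time: 12.18
position: [0.4752, -0.0556, 0.2863]
tcp_rot: [0.0, -0.0, 1.0, -0.0]
contact_force: [4.8, -1.0, 3.0]
finger_gap: 0.0006
```

```bash
python3 est.py
```

```text
time 12.175 wing azimuth 2.59611953004969 theta 5.737712183639483 r 34.2 F [ 5.0654 -0.5736  2.5092] torque 0.1430909405078723 wrist torque [-0.1411 -0.8549 -0.0955]
```

Call:
{"op": "move_arm", "data": {"commands": "-0.0015 0.001 -0.001 0 0;-0.0015 0.001 -0.001 0 0;0 0 0 0 0;0 0 0 0 0"}}

```text
time: 12.68
position: [0.4722, -0.0536, 0.2843]
tcp_rot: [0.0, -0.0, 1.0, -0.0]
contact_force: [4.6, -2.1, 3.6]
finger_gap: 0.0003
```

```bash
python3 est.py
```

```text
time 12.675 wing azimuth 2.676521445580093 theta 5.818114099169886 r 34.9 F [ 4.9137 -1.7164  3.0797] torque 0.1700094905746506 wrist torque [-0.2962 -0.7888 -0.0755]
```

Call:
{"op": "move_arm", "data": {"commands": "-0.0015 0.0012 -0.001 0 0;0 0 0 0 0;0 0 0 0 0"}}

```text
time: 13.05
position: [0.4706, -0.0523, 0.2832]
tcp_rot: [-0.0, -0.0, 1.0, -0.0]
contact_force: [3.9, -2.3, 3.2]
finger_gap: 0.0008
```

```bash
python3 est.py
```

```text
time 13.05 wing azimuth 2.7271827329942537 theta 5.868775386584047 r 36.2 F [ 4.1705 -1.9359  2.6564] torque 0.15833509776098553 wrist torque [-0.421  -0.7057 -0.0782]
```

Call:
{"op": "move_arm", "data": {"commands": "-0.0015 0.0013 -0.001 0 0;0 0 0 0 0;0 0 0 0 0"}}

```text
time: 13.42
position: [0.469, -0.0509, 0.2822]
tcp_rot: [-0.0, -0.0, 1.0, -0.0]
contact_force: [3.7, -1.4, 2.9]
finger_gap: 0.0004
```

```bash
python3 est.py
```

```text
time 13.425 wing azimuth 2.816846483555583 theta 5.958439137145376 r 39.2 F [ 3.9773 -1.0295  2.3718] torque 0.1200325904893582 wrist torque [-0.3789 -0.6892 -0.0381]
```

Call:
{"op": "move_arm", "data": {"commands": "-0.0015 0.0013 -0.001 0 0;0 0 0 0 0;0 0 0 0 0"}}

```text
time: 13.8
position: [0.4675, -0.0496, 0.2812]
tcp_rot: [-0.0, -0.0, 1.0, -0.0]
contact_force: [4.3, -2.4, 2.9]
finger_gap: 0.0005
```

```bash
python3 est.py
```

```text
time 13.8 wing azimuth 2.8556794821396014 theta 5.9972721357293945 r 39.4 F [ 4.5881 -2.0031  2.3637] torque 0.15860769855976287 wrist torque [-0.4422 -0.6334 -0.0244]
```

```bash
cat > wv.py <<'E'
from plan import *
import sys
from scipy.spatial.transform import Rotation as Ro
i=env.camera_info("wrist");K=i["camera_matrix"];Tt=i["tool_from_camera"]
s=env.sense();w=s["tcp_rot"];T=np.eye(4);T[:3,:3]=Ro.from_quat([w[1],w[2],w[3],w[0]]).as_matrix();T[:3,3]=s["position"]
V=np.linalg.inv(T@Tt)
def proj(P):
    W=Rz@P+[X,Y,0];c=V[:3,:3]@W+V[:3,3];return (K@c/c[2])[:2]
im=env.camera("wrist")[:,:,::-1].copy();h=cv2.cvtColor(im,cv2.COLOR_BGR2HSV);m=((h[...,0]<6)|(h[...,0]>174))&(h[...,1]>150)&(h[...,2]>60)
y,x=np.nonzero(m[:330]);print("red",len(x),x.min(),x.max(),y.min(),y.max(),cv2.minAreaRect(np.c_[x,y].astype(np.float32)))
print("hub",proj(C0))
for th in map(float,sys.argv[2:]):
    phi=th+np.pi;d=np.cos(phi)*ex-np.sin(phi)*ey;t=-np.sin(phi)*ex-np.cos(phi)*ey
    a=np.array([proj(C0+r*d+hh*n+e*t) for r,hh in q[:60] for e in(-.0055,.0055)])
    print(th,"outline",a.min(0),a.max(0),"top at",a[a[:,1].argmin()])
    cv2.polylines(im,[cv2.convexHull(a.astype(np.float32)).astype(int)],True,(255,255,0),1)
cv2.imwrite(sys.argv[1],im)
E
python3 wv.py pics/w2.png 5.8 5.95
```

```text
red 1686 342 396 265 316 ((368.90252685546875, 295.0518493652344), (62.425235748291016, 33.503204345703125), 62.02052307128906)
hub [381.1369 366.9768]
5.8 outline [334.6627 268.8359] [404.9355 365.6969] top at [358.0258 268.8359]
5.95 outline [347.4863 264.6641] [408.2558 363.0221] top at [372.702  264.6641]
```

View pics/w2.png

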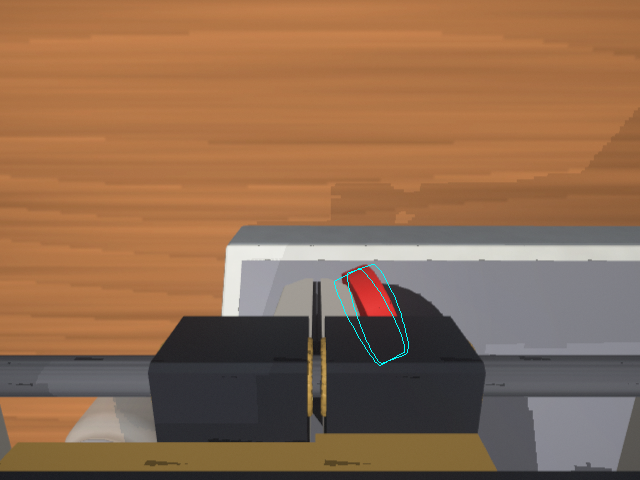

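The wrist view shows the wing (red tip at px (342–396, 265)) lying between my outlines for 5.80 and 5.95, so at about 5.89 including twist. That's close to the stop, so I'll use small steps.

Call:
{"op": "move_arm", "data": {"commands": "-0.001 0.001 -0.0005 0 0;0 0 0 0 0;0 0 0 0 0"}}

```text
time: 14.22
position: [0.4666, -0.0486, 0.2807]
tcp_rot: [0.0, -0.0, 1.0, -0.0]
contact_force: [3.6, -3.6, 2.7]
finger_gap: 0.0008
```

```bash
python3 est.py
```

```text
time 14.225 wing azimuth 2.886191136183924 theta 6.027783789773717 r 39.6 F [ 3.9378 -3.1488  2.2317] torque 0.1870114741575825 wrist torque [-0.4953 -0.6698 -0.0311]
```

Call:
{"op": "move_arm", "data": {"commands": "-0.001 0.001 -0.0005 0 0;0 0 0 0 0;0 0 0 0 0"}}

```text
time: 14.6
position: [0.4657, -0.0477, 0.2803]
tcp_rot: [0.0, -0.0, 1.0, -0.0]
contact_force: [3.8, -3.8, 3.0]
finger_gap: 0.0006
```

```bash
python3 est.py; python3 est.py | cut -c1-1
```

```text
time 14.6 wing azimuth 2.903818544884241 theta 6.045411198474034 r 39.5 F [ 4.0822 -3.3757  2.5251] torque 0.19727840479959116 wrist torque [-0.6363 -0.6741 -0.0035]
t
```

Call:
{"op": "move_arm", "data": {"commands": "-0.001 0.001 -0.0005 0 0;0 0 0 0 0;0 0 0 0 0"}}

```text
time: 14.98
position: [0.4649, -0.0469, 0.28]
tcp_rot: [0.001, -0.0, 1.0, -0.001]
contact_force: [5.2, -5.2, 3.4]
finger_gap: 0.0006
```

```bash
python3 est.py; python3 wv.py pics/w3.png 5.9 6.0
```

```text
time 14.975 wing azimuth 2.9287174740443254 theta 6.0703101276341185 r 39.5 F [ 5.5161 -4.789   2.8641] torque 0.2666324879275156 wrist torque [-0.7628 -0.8115 -0.0931]
red 1444 344 392 269 316 ((368.0221862792969, 295.73046875), (57.101043701171875, 31.015727996826172), 62.7004280090332)
hub [376.45   372.0015]
5.9 outline [337.6416 271.6323] [401.0392 370.3533] top at [362.1202 271.6323]
6.0 outline [346.5043 269.5775] [403.3484 368.6117] top at [372.1392 269.5775]
```

Torque jumped to about 0.27 N m (twist about 0.18), and the wing image agrees with the stop at 5.8 plus twist. So the stop is reached, and I'll back off and lift clear.

Call:
{"op": "move_arm", "data": {"commands": "0.003 -0.005 0 0 0;0.002 -0.012 0 0 0;0 -0.005 0.02 0 0;0 0 0.05 0 0;0 0 0.05 0 0;0 0 0.05 0 0;-0.04 -0.05 0 0 0;-0.04 -0.05 0 0 0;-0.02 -0.05 0 0 0;0 0 0 0 0"}}

```text
time: 16.27
position: [0.3696, -0.2187, 0.4487]
tcp_rot: [-0.001, 0.003, 1.0, 0.001]
contact_force: [0.3, -0.5, 0.6]
finger_gap: 0.0004
```

```bash
python3 - <<'E'
from plan import *
a=env.camera("top")[:,:,::-1];b=env.camera("scene")[:,:,::-1]
cv2.imwrite("pics/top2.png",a);cv2.imwrite("pics/scene2.png",b)
cv2.imwrite("pics/m2.png",np.hstack([cv2.resize(a[170:290,280:400],(400,400),interpolation=3),cv2.resize(b[195:295,270:370],(400,400),interpolation=3)]))
E
```

```text
(no output)
```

View pics/m2.png

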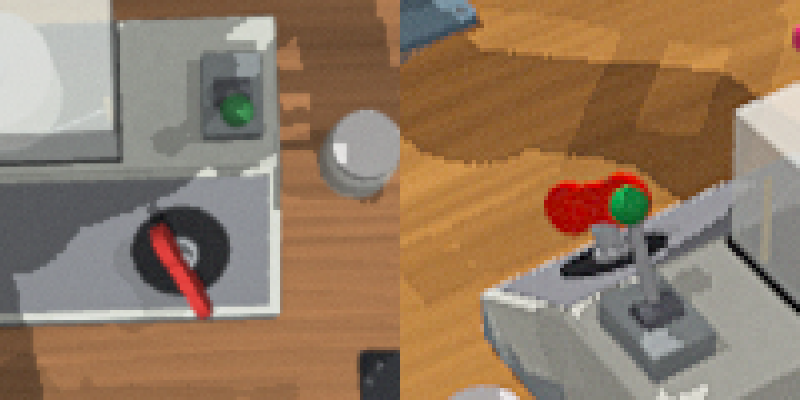

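The key now leans counter-clockwise of fore-and-aft, from px (162,228) to (205,312) in the top crop. The lever hasn't moved. I'll check the angle numerically, using the opening picture as a reference.

```bash
python3 - <<'E'
from plan import *
i=env.camera_info("top");K=i["camera_matrix"];V=np.linalg.inv(i["T"])
def proj(P):
    W=Rz@P+[X,Y,0];c=V[:3,:3]@W+V[:3,3];return (K@c/c[2])[:2]
def red(f):
    h=cv2.cvtColor(cv2.imread(f),cv2.COLOR_BGR2HSV);m=((h[...,0]<6)|(h[...,0]>174))&(h[...,1]>150)&(h[...,2]>60)
    k=np.zeros(m.shape,bool);k[225:280,310:365]=1;return m&k
def pca(y,x):
    e,v=np.linalg.eigh(np.cov(np.c_[x,y].T));a=v[:,1]*np.sign(-v[1,1]);return np.degrees(np.arctan2(a[0],-a[1])),x.mean(),y.mean()
for f in("pics/top0.png","pics/top2.png"): print(f,pca(*np.nonzero(red(f))))
for th in(.4,.5,.6,5.5,5.6,5.7,5.8,5.9):
    d=np.cos(th)*ex-np.sin(th)*ey;t=-np.sin(th)*ex-np.cos(th)*ey
    m=np.zeros((480*8,640*8),np.uint8)
    for s in(1,-1):
        a=np.array([proj(C0+s*r*d+hh*n+e*t) for r,hh in q[:60] for e in(-.0055,.0055)])*8
        cv2.fillConvexPoly(m,cv2.convexHull(a.astype(np.float32)).astype(int),1)
    y,x=np.nonzero(m);print(th,pca(y/8,x/8))
E
```

```text
pics/top0.png (np.float64(33.295343305121705), np.float64(334.969696969697), np.float64(250.3181818181818))
pics/top2.png (np.float64(-30.863868542706477), np.float64(333.43333333333334), np.float64(250.4388888888889))
0.4 (np.float64(23.208080133057432), np.float64(334.35996529608155), np.float64(250.21777807063785))
0.5 (np.float64(29.196400219411537), np.float64(334.39877086245167), np.float64(250.2073296061827))
0.6 (np.float64(35.187636787721495), np.float64(334.42210074568897), np.float64(250.22317267360572))
5.5 (np.float64(-48.485073433829896), np.float64(334.10017523364485), np.float64(250.30420378212617))
5.6 (np.float64(-42.63686042646563), np.float64(334.09137700534757), np.float64(250.28936210847976))
5.7 (np.float64(-36.79696264461242), np.float64(334.0893832864604), np.float64(250.25200883889113))
5.8 (np.float64(-30.774958097853307), np.float64(334.10544937574826), np.float64(250.2267615871387))
5.9 (np.float64(-24.771083429917834), np.float64(334.124565018315), np.float64(250.20665064102565))
```

The wing measures 5.80, fully wound. Next is the lever: over to its front, then down with the tip at z ≈ 0.21.

Call:
{"op": "move_arm", "data": {"commands": "0.0365 0.0315 0 0 0;0.0365 0.0315 0 0 0;0.0365 0.0315 0 0 0;0.0365 0.0315 0 0 0;0.0365 0.0315 0 0 0;0 0 0 0 0;0 0 -0.026 0 0;0 0 -0.027 0 0;0 0 0 0 0"}}

```text
time: 17.5
position: [0.5527, -0.0577, 0.3945]
tcp_rot: [-0.003, -0.001, 1.0, 0.001]
contact_force: [0.3, -0.8, 0.9]
finger_gap: 0.0007
```

Call:
{"op": "move_arm", "data": {"commands": "0.0145 -0.001 0 0 0;0.0145 -0.001 0 0 0;0.0145 -0.001 0 0 0;0.0145 0 0 0 0;0.0145 0 0 0 0;0.012 0 0 0 0;0 0 0 0 0"}}

```text
time: 18.38
position: [0.6396, -0.0618, 0.3968]
tcp_rot: [0.0, -0.0, 1.0, -0.0]
contact_force: [-0.3, -0.5, 0.5]
finger_gap: 0.0007
```

Call:
{"op": "move_arm", "data": {"commands": "0.003 0 0 0 0;0.003 0 0 0 0;0.002 0 0 0 0;0 0 0 0 0"}}

```text
time: 18.88
position: [0.6464, -0.0616, 0.3968]
tcp_rot: [-0.0, -0.0, 1.0, 0.0]
contact_force: [-1.1, -0.6, -0.8]
finger_gap: 0.0004
```

Call:
{"op": "move_arm", "data": {"commands": "0.0015 0 0 0 0;0.0015 0 0 0 0;0 0 0 0 0"}}

```text
time: 19.25
position: [0.648, -0.0616, 0.3966]
tcp_rot: [-0.003, -0.0, 1.0, 0.0]
contact_force: [-10.3, 0.1, 3.0]
finger_gap: 0.0006
```

```bash
python3 - <<'E'
from plan import *
print(env.sense()["contact_force"])
b=env.camera("scene")[:,:,::-1]
cv2.imwrite("pics/m3.png",cv2.resize(b[175:315,270:430],(800,700)[:1]+(600,),interpolation=3))
h=cv2.cvtColor(b,cv2.COLOR_BGR2HSV);k=(h[...,0]>45)&(h[...,0]<85)&(h[...,1]>90);k[:225]=0;k[300:]=0;k[:,:295]=0;k[:,365:]=0
y,x=np.nonzero(k);print(len(x),x.mean(),y.mean())
i=env.camera_info("scene");K=i["camera_matrix"];V=np.linalg.inv(i["T"])
for a in(-.5,0,.3,.4,.45,.5):
    W=Rz@np.array([.055+.08*np.sin(a),-.105,.148+.08*np.cos(a)])+[X,Y,0];c=V[:3,:3]@W+V[:3,3];print(a+.5,(K@c/c[2])[:2])
E
```

```text
[-10.3149   0.128    3.0353]
74 341.55405405405406 261.64864864864865
0.0 [325.9918 246.2654]
0.5 [334.2971 251.7206]
0.8 [339.6037 258.0759]
0.9 [341.3078 260.5977]
0.95 [342.1362 261.9194]
1.0 [342.9455 263.2768]
```

View pics/m3.png

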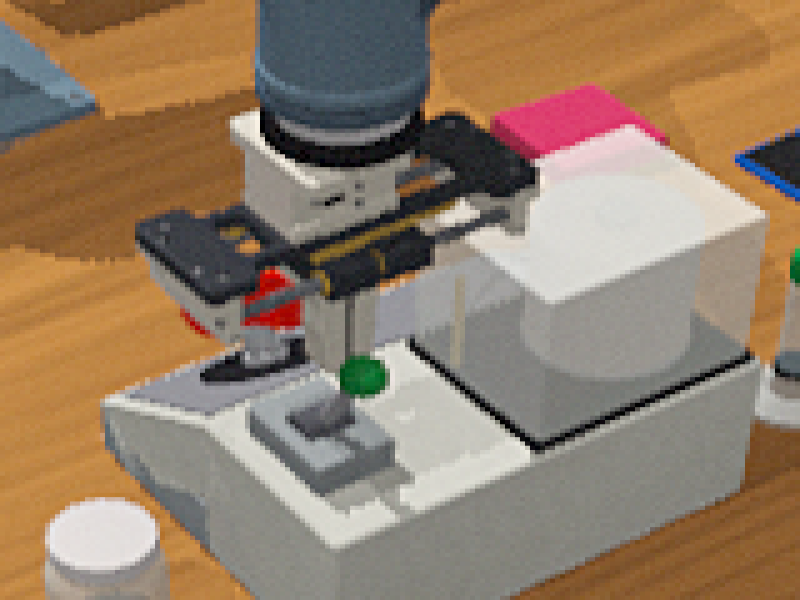

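The lever met a firm stop: 10 N within the last 1.5 mm. The ball is at scene px (341.6, 261.6) and the gripper body is above the hood. I'll back off, lift, and move well clear.

Call:
{"op": "move_arm", "data": {"commands": "-0.01 0 0 0 0;-0.03 0 0 0 0;-0.02 0 0.03 0 0;0 0 0.04 0 0;-0.045 -0.04 0 0 0;-0.045 -0.04 0 0 0;-0.045 -0.04 0 0 0;-0.045 -0.04 0 0 0;0 0 0 0 0;0 0 0 0 0"}}

```text
time: 20.55
position: [0.4095, -0.2217, 0.4672]
tcp_rot: [0.001, 0.0, 1.0, -0.0]
contact_force: [0.5, 0.4, 0.2]
finger_gap: 0.0002
```

```bash
python3 - <<'E'
from plan import *
a=env.camera("top")[:,:,::-1];b=env.camera("scene")[:,:,::-1]
cv2.imwrite("pics/top3.png",a);cv2.imwrite("pics/scene3.png",b)
P=[]
for im,(r0,r1,c0,c1) in((a,(160,215,335,370)),(b,(225,300,295,365))):
    h=cv2.cvtColor(im,cv2.COLOR_BGR2HSV);k=(h[...,0]>45)&(h[...,0]<85)&(h[...,1]>90);m=np.zeros_like(k);m[r0:r1,c0:c1]=1
    y,x=np.nonzero(k&m);P.append((x.mean(),y.mean()));print(len(x),P[-1])
g,e=tri(*P);l=Rz.T@(g-[X,Y,0]);print("ball",l,e,"lever",np.arctan2(l[0]-.055,l[2]-.148)+.5,"radius",np.hypot(l[0]-.055,l[2]-.148))
l=np.array([.0226,0,.2235]);print("at start",np.arctan2(l[0]-.055,l[2]-.148)+.5)
a0=cv2.imread("pics/top0.png");d=cv2.absdiff(a0,a).max(2)
for n,(x,y) in dict(jar=(389,214),tg=(236,205),tb=(475,295),vial=(488,261),phone=(173,260),pad=(209,310),carton=(488,197)).items(): print(n,(d[y-14:y+14,x-14:x+14]>60).mean())
s=env.sense();print(s["time"],s["position"],s["contact_force"])
E
```

```text
62 (np.float64(349.5967741935484), np.float64(176.88709677419354))
76 (np.float64(341.89473684210526), np.float64(262.1842105263158))
ball [ 0.0912 -0.1049  0.2204] 0.003029141500787525 lever 0.9636032579924874 radius 0.08094631032181458
at start 0.09462875075021865
jar 0.026785714285714284
tg 0.0
tb 0.5242346938775511
vial 0.8622448979591837
phone 0.003826530612244898
pad 0.21301020408163265
carton 0.0
20.65 [ 0.4102 -0.2209  0.4669] [ 0.6035 -0.7125 -0.1731]
```

View pics/top3.png

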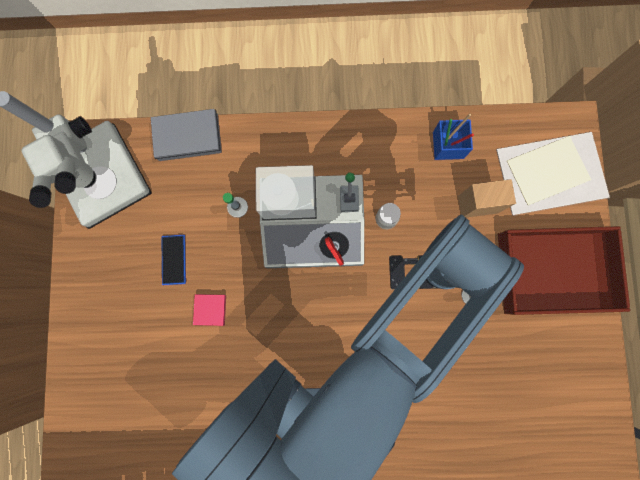

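```bash
python3 - <<'E'
from plan import *
a=cv2.imread("pics/scene0.png");b=cv2.imread("pics/scene3.png");d=cv2.absdiff(a,b).max(2)
for n,(x,y) in dict(jar=(291,311),tg=(430,255),tb=(172,290),vial=(172,322),carton=(196,365),phone=(440,218)).items(): print(n,(d[y-16:y+16,x-10:x+10]>50).mean())
env.sign_off()
E
```

```text
jar 0.2921875
tg 0.1453125
tb 0.0
vial 0.0
carton 0.0
phone 0.2109375
the job is handed in; nothing more can be done
```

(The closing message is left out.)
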